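# Scoop salvaged ferrite beads onto the counting scale

## Task

Zero the counting scale by pressing its blue key while the pan is still empty, then use the scoop, never the fingers, to bring at least four of the five ferrite beads from the yellow tray into the scale's pan, leaving any others in the tray and none on the bench. Set the scoop back down upright on its mat and press the green key to record the count while the ferrite beads lie in the pan; leave the red key and the things lying around alone.

Things in the scene. Friction and masses are not known exactly. Their poses are not given: they have to be found in the camera images.
- scoop: hand scoop, aluminium, orange handle, 190 mm long, 250 g. Origin: middle of its lip's lower edge, level with the sole; x out of the mouth, z up. Bowl: x=0 to -90, 108 mm wide (102 inside); lip edge 1.5 mm thick; its floor rises 14 deg towards the back; sides 0 to 14 mm high as far as x=-48, then 32 mm; back wall top at x=-73, z=78. Rests on the lip and a heel at x=-79 to -89
- scoop_grip (a point): good place to hold the scoop's handle: centre of the bar, 115 mm behind the lip and 75 mm above the sole. The bar is straight, parallel to the scoop's x, 24 mm wide (y), 22 mm high, and runs from x=-76 to x=-190 of the scoop
- mat: thin black rubber mat on the bench, 120 x 235 x 3 mm (long side along its y), on which the scoop stands at the start, mouth towards the mat's -y; origin: centre of its underside
- tray: fixed yellow open sorting tray, outside 126 (x) x 243 (y) x 45 mm high, walls and floor 4 mm thick (inside 118 x 235); origin: centre of its underside. The ferrite beads start in the part towards its -y end; the 105 mm at the +y end are free
- tray_floor (a point): centre of the tray's inner floor
- bead0: ferrite bead cut from a cable: smooth blue plastic barrel with round ends, 24 mm diameter, 32 mm long, about 30 g, lying on its side; origin: its centre, x along its axis
- bead1: ferrite bead cut from a cable: smooth black plastic barrel with round ends, 24 mm diameter, 32 mm long, about 30 g, lying on its side; origin: its centre, x along its axis
- bead2: ferrite bead cut from a cable: smooth blue plastic barrel with round ends, 24 mm diameter, 32 mm long, about 30 g, lying on its side; origin: its centre, x along its axis
- bead3: ferrite bead cut from a cable: smooth black plastic barrel with round ends, 24 mm diameter, 32 mm long, about 30 g, lying on its side; origin: its centre, x along its axis
- bead4: ferrite bead cut from a cable: smooth blue plastic barrel with round ends, 24 mm diameter, 32 mm long, about 30 g, lying on its side; origin: its centre, x along its axis
- scale: fixed counting scale; origin: on the bench under the centre of the pan. Grey base 200 x 190 mm; its console with the keys is 90 (x) x 190 (y) x 40 mm high, centred 145 mm towards -x
- pan_floor (a point): centre of the inner floor of the scale's steel pan, 64 mm above the bench; the pan is round and open, 190 mm across outside at the rim (182 inside), its rim 36 mm above this floor
- key_zero (a joint): press depth of the blue (zero) spring key, 0 up to 0.006 m; counts as pressed beyond 0.004 m, needs up to 5 N
- key_record (a joint): press depth of the green (record) spring key, 0 up to 0.006 m; counts as pressed beyond 0.004 m, needs up to 5 N
- key_clear (a joint): press depth of the red (clear) spring key, 0 up to 0.006 m; counts as pressed beyond 0.004 m, needs up to 5 N
- key_zero_top (a point): centre of the top of the blue key: round cap 28 mm across, its top 18 mm above the console; the three keys stand in a row, 58 mm apart, in any order
- key_record_top (a point): centre of the top of the green key: round cap 28 mm across, its top 18 mm above the console; the three keys stand in a row, 58 mm apart, in any order
- key_clear_top (a point): centre of the top of the red key: round cap 28 mm across, its top 18 mm above the console; the three keys stand in a row, 58 mm apart, in any order
- hard_drive: loose hard drive 147 x 102 x 24 mm, a bystander; origin: centre of its underside
- heat_sink: loose finned aluminium heat sink 60 x 60 x 42 mm, a bystander; origin: centre of its underside
Not all that is in view belongs to the job. Leave any brown look-alike of the scoop alone.

How it is judged:
On the way, in this order (a step that is already met when the one before it is completed fails the run):
1. the blue key is pressed while the pan is empty (value of joint key_zero above 0.004 m and horizontal distance between each of bead0, bead1, bead2, bead3, bead4 and pan_floor above 0.1 m), for 0.05 s.
2. at least four ferrite beads lie in the pan ((((horizontal distance between bead0 and pan_floor below 0.09 m and height (world z) of bead0 between 0.07 and 0.12 m) and (horizontal distance between bead1 and pan_floor below 0.09 m and height (world z) of bead1 between 0.07 and 0.12 m) and (horizontal distance between bead2 and pan_floor below 0.09 m and height (world z) of bead2 between 0.07 and 0.12 m) and (horizontal distance between bead3 and pan_floor below 0.09 m and height (world z) of bead3 between 0.07 and 0.12 m)) or ((horizontal distance between bead0 and pan_floor below 0.09 m and height (world z) of bead0 between 0.07 and 0.12 m) and (horizontal distance between bead1 and pan_floor below 0.09 m and height (world z) of bead1 between 0.07 and 0.12 m) and (horizontal distance between bead2 and pan_floor below 0.09 m and height (world z) of bead2 between 0.07 and 0.12 m) and (horizontal distance between bead4 and pan_floor below 0.09 m and height (world z) of bead4 between 0.07 and 0.12 m)) or ((horizontal distance between bead0 and pan_floor below 0.09 m and height (world z) of bead0 between 0.07 and 0.12 m) and (horizontal distance between bead1 and pan_floor below 0.09 m and height (world z) of bead1 between 0.07 and 0.12 m) and (horizontal distance between bead3 and pan_floor below 0.09 m and height (world z) of bead3 between 0.07 and 0.12 m) and (horizontal distance between bead4 and pan_floor below 0.09 m and height (world z) of bead4 between 0.07 and 0.12 m)) or ((horizontal distance between bead0 and pan_floor below 0.09 m and height (world z) of bead0 between 0.07 and 0.12 m) and (horizontal distance between bead2 and pan_floor below 0.09 m and height (world z) of bead2 between 0.07 and 0.12 m) and (horizontal distance between bead3 and pan_floor below 0.09 m and height (world z) of bead3 between 0.07 and 0.12 m) and (horizontal distance between bead4 and pan_floor below 0.09 m and height (world z) of bead4 between 0.07 and 0.12 m)) or ((horizontal distance between bead1 and pan_floor below 0.09 m and height (world z) of bead1 between 0.07 and 0.12 m) and (horizontal distance between bead2 and pan_floor below 0.09 m and height (world z) of bead2 between 0.07 and 0.12 m) and (horizontal distance between bead3 and pan_floor below 0.09 m and height (world z) of bead3 between 0.07 and 0.12 m) and (horizontal distance between bead4 and pan_floor below 0.09 m and height (world z) of bead4 between 0.07 and 0.12 m)))), for 0.2 s.
3. the green key is pressed while at least four ferrite beads lie in the pan (value of joint key_record above 0.004 m and (((horizontal distance between bead0 and pan_floor below 0.09 m and height (world z) of bead0 between 0.07 and 0.12 m) and (horizontal distance between bead1 and pan_floor below 0.09 m and height (world z) of bead1 between 0.07 and 0.12 m) and (horizontal distance between bead2 and pan_floor below 0.09 m and height (world z) of bead2 between 0.07 and 0.12 m) and (horizontal distance between bead3 and pan_floor below 0.09 m and height (world z) of bead3 between 0.07 and 0.12 m)) or ((horizontal distance between bead0 and pan_floor below 0.09 m and height (world z) of bead0 between 0.07 and 0.12 m) and (horizontal distance between bead1 and pan_floor below 0.09 m and height (world z) of bead1 between 0.07 and 0.12 m) and (horizontal distance between bead2 and pan_floor below 0.09 m and height (world z) of bead2 between 0.07 and 0.12 m) and (horizontal distance between bead4 and pan_floor below 0.09 m and height (world z) of bead4 between 0.07 and 0.12 m)) or ((horizontal distance between bead0 and pan_floor below 0.09 m and height (world z) of bead0 between 0.07 and 0.12 m) and (horizontal distance between bead1 and pan_floor below 0.09 m and height (world z) of bead1 between 0.07 and 0.12 m) and (horizontal distance between bead3 and pan_floor below 0.09 m and height (world z) of bead3 between 0.07 and 0.12 m) and (horizontal distance between bead4 and pan_floor below 0.09 m and height (world z) of bead4 between 0.07 and 0.12 m)) or ((horizontal distance between bead0 and pan_floor below 0.09 m and height (world z) of bead0 between 0.07 and 0.12 m) and (horizontal distance between bead2 and pan_floor below 0.09 m and height (world z) of bead2 between 0.07 and 0.12 m) and (horizontal distance between bead3 and pan_floor below 0.09 m and height (world z) of bead3 between 0.07 and 0.12 m) and (horizontal distance between bead4 and pan_floor below 0.09 m and height (world z) of bead4 between 0.07 and 0.12 m)) or ((horizontal distance between bead1 and pan_floor below 0.09 m and height (world z) of bead1 between 0.07 and 0.12 m) and (horizontal distance between bead2 and pan_floor below 0.09 m and height (world z) of bead2 between 0.07 and 0.12 m) and (horizontal distance between bead3 and pan_floor below 0.09 m and height (world z) of bead3 between 0.07 and 0.12 m) and (horizontal distance between bead4 and pan_floor below 0.09 m and height (world z) of bead4 between 0.07 and 0.12 m)))), for 0.05 s.
At the end, for the whole second after the job is handed in: at least four of the five ferrite beads lie at rest in the scale's pan and every other one lies in the tray; the scoop stands released and at rest on its mat: sole down (tilt below 0.1 rad), its grip point over the mat within 50 mm (across) and 110 mm (along) of the mat's centre; all keys are up ((((horizontal distance between bead0 and pan_floor below 0.09 m and height (world z) of bead0 between 0.07 and 0.12 m) and (horizontal distance between bead1 and pan_floor below 0.09 m and height (world z) of bead1 between 0.07 and 0.12 m) and (horizontal distance between bead2 and pan_floor below 0.09 m and height (world z) of bead2 between 0.07 and 0.12 m) and (horizontal distance between bead3 and pan_floor below 0.09 m and height (world z) of bead3 between 0.07 and 0.12 m)) or ((horizontal distance between bead0 and pan_floor below 0.09 m and height (world z) of bead0 between 0.07 and 0.12 m) and (horizontal distance between bead1 and pan_floor below 0.09 m and height (world z) of bead1 between 0.07 and 0.12 m) and (horizontal distance between bead2 and pan_floor below 0.09 m and height (world z) of bead2 between 0.07 and 0.12 m) and (horizontal distance between bead4 and pan_floor below 0.09 m and height (world z) of bead4 between 0.07 and 0.12 m)) or ((horizontal distance between bead0 and pan_floor below 0.09 m and height (world z) of bead0 between 0.07 and 0.12 m) and (horizontal distance between bead1 and pan_floor below 0.09 m and height (world z) of bead1 between 0.07 and 0.12 m) and (horizontal distance between bead3 and pan_floor below 0.09 m and height (world z) of bead3 between 0.07 and 0.12 m) and (horizontal distance between bead4 and pan_floor below 0.09 m and height (world z) of bead4 between 0.07 and 0.12 m)) or ((horizontal distance between bead0 and pan_floor below 0.09 m and height (world z) of bead0 between 0.07 and 0.12 m) and (horizontal distance between bead2 and pan_floor below 0.09 m and height (world z) of bead2 between 0.07 and 0.12 m) and (horizontal distance between bead3 and pan_floor below 0.09 m and height (world z) of bead3 between 0.07 and 0.12 m) and (horizontal distance between bead4 and pan_floor below 0.09 m and height (world z) of bead4 between 0.07 and 0.12 m)) or ((horizontal distance between bead1 and pan_floor below 0.09 m and height (world z) of bead1 between 0.07 and 0.12 m) and (horizontal distance between bead2 and pan_floor below 0.09 m and height (world z) of bead2 between 0.07 and 0.12 m) and (horizontal distance between bead3 and pan_floor below 0.09 m and height (world z) of bead3 between 0.07 and 0.12 m) and (horizontal distance between bead4 and pan_floor below 0.09 m and height (world z) of bead4 between 0.07 and 0.12 m))) and ((horizontal distance between bead0 and pan_floor below 0.09 m and height (world z) of bead0 between 0.07 and 0.12 m) or (x of bead0 in the frame of tray_floor between -0.059 and 0.059 m and y of bead0 in the frame of tray_floor between -0.1175 and 0.1175 m and z of bead0 in the frame of tray_floor below 0.06 m)) and ((horizontal distance between bead1 and pan_floor below 0.09 m and height (world z) of bead1 between 0.07 and 0.12 m) or (x of bead1 in the frame of tray_floor between -0.059 and 0.059 m and y of bead1 in the frame of tray_floor between -0.1175 and 0.1175 m and z of bead1 in the frame of tray_floor below 0.06 m)) and ((horizontal distance between bead2 and pan_floor below 0.09 m and height (world z) of bead2 between 0.07 and 0.12 m) or (x of bead2 in the frame of tray_floor between -0.059 and 0.059 m and y of bead2 in the frame of tray_floor between -0.1175 and 0.1175 m and z of bead2 in the frame of tray_floor below 0.06 m)) and ((horizontal distance between bead3 and pan_floor below 0.09 m and height (world z) of bead3 between 0.07 and 0.12 m) or (x of bead3 in the frame of tray_floor between -0.059 and 0.059 m and y of bead3 in the frame of tray_floor between -0.1175 and 0.1175 m and z of bead3 in the frame of tray_floor below 0.06 m)) and ((horizontal distance between bead4 and pan_floor below 0.09 m and height (world z) of bead4 between 0.07 and 0.12 m) or (x of bead4 in the frame of tray_floor between -0.059 and 0.059 m and y of bead4 in the frame of tray_floor between -0.1175 and 0.1175 m and z of bead4 in the frame of tray_floor below 0.06 m)) and linear speed of each of bead0, bead1, bead2, bead3, bead4 below 0.05 m/s and x of scoop_grip in the frame of mat between -0.05 and 0.05 m and y of scoop_grip in the frame of mat between -0.11 and 0.11 m and z of scoop_grip in the frame of mat between 0.072 and 0.083 m and angle between scoop's own z axis and vertical below 0.1 rad and linear speed of scoop below 0.03 m/s and value of joint each of key_zero, key_record, key_clear below 0.002 m); the robot touches nothing.
It fails at once if a bead is touched with the fingers (over 1 N) (contact force between any of bead0, bead1, bead2, bead3, bead4 and the fingers above 1 N).
It fails at once if the red key is pressed (value of joint key_clear above 0.004 m).
It fails at once if the hard drive or the heat sink is moved by more than 20 mm (distance of any of hard_drive, heat_sink from where it was at the start of the episode above 0.02 m).
It also fails if it takes over 67 s, if anything falls off the work surface, if the arm or the gripper's body presses on something with over 40 N, if the wrist force passes 120 N, or if a joint passes its speed limit or range.

## Robot

A 7-joint arm with a two-finger parallel gripper is mounted at the origin on the work surface. World frame = base frame: x ahead of the robot, y to its left, z up, the work surface at z = 0. Lengths are in m, angles in rad, forces in N, time in s.
With the tool pointing down it reaches from about 0.425 to 0.95 m from the base axis. Payload 4.7 kg.
Tool frame: the origin (TCP) lies between the finger pads; the fingertips stand 25 mm ahead of it and the grasp point (between the pads) lies 6 mm ahead of it; z points along the fingers, y is the line along which they close (so a half turn about z gives the same grasp; the last joint's range is limited). The gripper opens to 85 mm and grips with 20 to 120 N. Pads are 22 mm wide; open, the fingers measure 114 mm over their backs; the gripper's body (76 mm by 85 mm) begins 54 mm behind the grasp point. The pads swing forward as they close: fully open they stand 13 mm farther back than shut.
Start: joints at [-1.257, 0.469, -0.049, 1.532, 0.024, 1.141, -0.082], TCP at [0.227, 0.636, 0.256] pointing down, gripper open.
Joint ranges: [-2.59, 2.59], [-0.33, 1.99], [-1.39, 1.29], [0.1, 2.45], [-1.04, 4.18], [0.21, 1.99], [-2.66, 2.66]. Speed limits (rad/s): [2.57, 2.57, 3.14, 3.14, 3.14, 3.14, 3.14].

## Interface

Orientations are given as a 3x3 rotation matrix whose columns are the frame's x, y, z axes.
In Python, from rig import * gives the robot as it stands. Calls block until the motion is done:
- movep(position, orientation): joint-space move of the TCP to a pose.
- move_l(position, attitude=None, feed=0.15, until_force=None): straight line of the TCP; attitude=None keeps the orientation; feed is the mean speed in m/s. With until_force (N) it stops when the force on the tool has changed by that much, and returns True; else False.
- move_joints(angles): joint-space move.
- command_gripper(opening, newtons=None): finger opening in m; newtons is the grip in N (None keeps the last); returns when the fingers have stopped.
- sleep(seconds).
- inverse_kinematics(position, orientation): joint angles nearest the present ones, or None.
- sense(): the state.
- camera(name): name is "scene" or "top" or "wrist"; returns (picture, depth): 480x640x3 uint8, red, green, blue; 480x640 float32, m along the optical axis (not along the pixel's ray), 0 where there is no reading.
- camera_params(name): a dict with "K" (3x3 intrinsics, pixels), "position" and "rotation" of the camera in the world; the wrist camera has in their place "tool_from_camera" (4x4, takes a point from camera to tool coordinates, whose origin is the TCP and whose axes are the flange's). Camera axes: x right, y down, z forward; pixel columns grow to the right and rows downward; lengths in m; the calibration is good to about 2 mm. A picture is of the moment at which its call begins: read the wrist's pose just before it. camera_params takes no time and is no camera call.
A pose or a line that the arm cannot do raises Unreachable and nothing moves.
- finish_job(): hands the job in; it is judged then, once.
The state is a dict: "time_s": time; "joint_pos": joint angles; "qd": joint speeds; "joint_efforts": joint torques, N m; "position": TCP position; "tcp_rot": TCP orientation; "wrist_force": force on the tool from outside, world axes, zero at the start; "ft_torque": the same for the moment, N m; "finger_gap": finger opening in m; "gripper_force": force on a finger pad.
Only numpy, scipy, OpenCV 4.12 (cv2) and the standard library are available. Lean on these libraries where they do the work, as an engineer would, in place of code of your own. Each camera call takes 0.05 s, during which the arm holds its last target. There are 200 camera calls.

## Working session

There is one attempt and no reset: what is moved stays moved. The work goes in short steps, each a Python script; the robot and the scene stay as the last script left them, time stands still between calls to the robot, and variables do not carry over. Pictures are saved under pics/ and viewed, at most 10 in all, crops included, and the job is handed in when it is done.

```bash
ls; mkdir -p pics
python3 - <<'E'
from rig import *
import cv2,numpy as np
for n in("top","scene"):
    p,d=camera(n); cv2.imwrite(f"pics/{n}0.png",p[:,:,::-1]); np.save(f"{n}_d.npy",d)
    c=camera_params(n); print(n,c["K"],c["position"],c["rotation"])
print(camera_params("wrist")["tool_from_camera"],sense()["tcp_rot"],sense()["time_s"])
E
```

```text
pics
top [[537.63580463   0.         323.04162481]
 [  0.         537.63580463 235.80436856]
 [  0.           0.           1.        ]] [0.16976523 0.02490896 1.29537001] [[ 0.02548929 -0.96935378  0.24434307]
 [-0.99966928 -0.02554979  0.00292245]
 [ 0.00341003 -0.24433675 -0.96968444]]
scene [[529.59061292   0.         321.1403853 ]
 [  0.         529.59061292 237.07316389]
 [  0.           0.           1.        ]] [ 1.74263188 -0.07737443  1.07604635] [[ 0.06237328  0.60325152 -0.79510828]
 [ 0.99804595 -0.03472901  0.05194396]
 [ 0.00372195 -0.79679452 -0.6042389 ]]
[[-2.12602020e-03 -9.60659951e-01 -2.77719173e-01  7.02112293e-02]
 [ 9.99997354e-01 -1.79834652e-03 -1.43459701e-03  1.49286266e-03]
 [ 8.78724581e-04 -2.77721488e-01  9.60661232e-01 -1.17286034e-01]
 [ 0.00000000e+00  0.00000000e+00  0.00000000e+00  1.00000000e+00]] [[-9.41826081e-01  3.36100198e-01 -5.38548026e-04]
 [ 3.36100619e-01  9.41824442e-01 -1.75875963e-03]
 [-8.39017663e-05 -1.83745201e-03 -9.99998308e-01]] 0.1
```

View pics/top0.png

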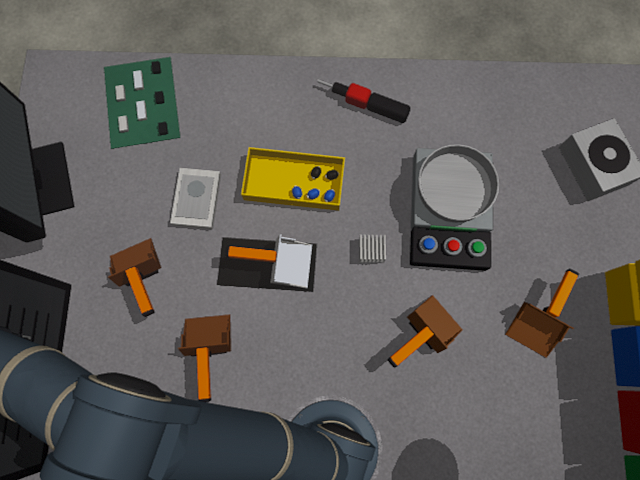

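View pics/scene0.png

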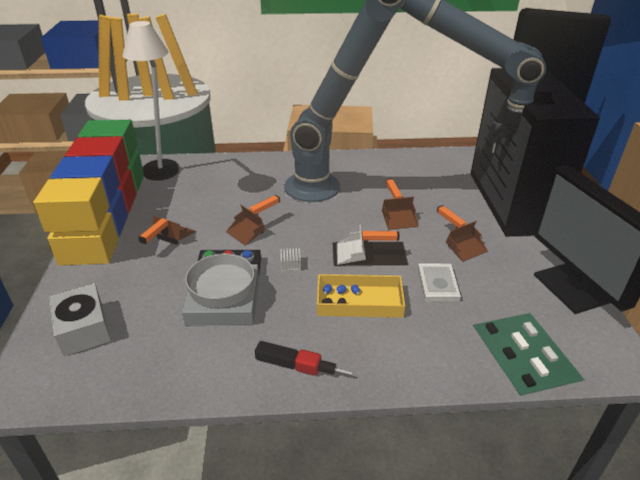

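Top view: the aluminium scoop with orange handle stands on the black mat (bowl at about 292,262; handle at 252,254). The brown look-alikes are at (135,263), (205,335), (433,325) and (540,330), and I will leave them alone. Tray is at (293,178), pan at (458,183), keys blue (429,243), red (453,245), green (477,247), heat sink (372,248), hard drive (195,197). Next I measure these using depth and confirm the scoop in an enlarged crop.

```bash
cat > h.py <<'E'
import numpy as np,cv2
from rig import *
def cloud(n,d):
    c=camera_params(n);K=np.array(c["K"]);v,u=np.mgrid[:480,:640]
    P=np.stack([(u-K[0,2])/K[0,0]*d,(v-K[1,2])/K[1,1]*d,d],-1)
    return P@np.array(c["rotation"]).T+np.array(c["position"])
def masks(p):
    h=cv2.cvtColor(p,cv2.COLOR_RGB2HSV).astype(int);H,S,V=h[...,0],h[...,1],h[...,2]
    return dict(yellow=(abs(H-25)<5)&(S>150)&(V>60),orange=(abs(H-11)<5)&(S>170)&(V>150),blue=(abs(H-111)<9)&(S>130)&(V>60),
      red=((H<6)|(H>174))&(S>150)&(V>90),green=(abs(H-68)<15)&(S>110)&(V>60),black=(V<50),grey=(S<40)&(V>90))
def rect(P):
    r=cv2.minAreaRect(P[:,:2].astype(np.float32)*1000)
    return r
E
python3 - <<'E'
from h import *
for n in("top","scene"):
    p=cv2.imread(f"pics/{n}0.png")[:,:,::-1].copy();d=np.load(n+"_d.npy");W=cloud(n,d);m=masks(p);z=W[...,2]
    ok=(d>0)&(W[...,0]>.3)&(W[...,0]<.95)&(abs(W[...,1])<.45)
    print(n)
    q=W[ok&m["yellow"]&(abs(z-.045)<.006)&(W[...,1]>-.1)];print("tray rim",len(q),rect(q),np.median(q[:,2]))
    q=W[ok&m["yellow"]&(z<.012)&(W[...,1]>-.1)];print("tray floor z",len(q),np.median(q[:,2]) if len(q) else 0)
    q=W[ok&(abs(z-.1)<.006)&(W[...,1]<-.1)&(W[...,0]>.45)];r=cv2.fitEllipse(q[:,:2].astype(np.float32)*1000);print("pan",len(q),cv2.minEnclosingCircle(q[:,:2].astype(np.float32)*1000),rect(q))
    for k in("blue","red","green"):
        q=W[ok&m[k]&(abs(z-.058)<.008)&(W[...,1]<-.1)]
        if len(q):print(k,len(q),cv2.minEnclosingCircle(q[:,:2].astype(np.float32)*1000),np.median(q,0))
    q=W[ok&m["orange"]&(z>.075)&(z<.1)&(abs(W[...,1]-.1)<.15)&(W[...,0]>.3)];print("handle",len(q),rect(q),np.median(q[:,2]) if len(q) else 0)
    q=W[ok&m["blue"]&(z<.04)&(abs(W[...,1])<.25)&(W[...,0]>.45)];print("blue beads",len(q),q.min(0),q.max(0))
    t=W[...,0]
    mm=(ok&m["black"]&(z<.012)&(abs(W[...,1]-.1)<.2)&(t<.5)).astype(np.uint8);q=W[mm>0];print("mat",len(q),rect(q))
p=cv2.imread("pics/top0.png")[135:300,165:385];cv2.imwrite("pics/crop1.png",cv2.resize(p,None,fx=3.5,fy=3.5,interpolation=cv2.INTER_CUBIC))
E
```

```text
top
tray rim 546 ((636.9152221679688, 106.53041076660156), (242.15115356445312, 128.62652587890625), 85.08555603027344) 0.04394709812983777
tray floor z 3310 0.0039251288933149775
pan 529 ((612.94189453125, -288.50421142578125), 95.76895141601562) ((612.8020629882812, -287.5504455566406), (187.81320190429688, 188.1723175048828), 32.270442962646484)
blue 99 ((469.9755859375, -222.45440673828125), 13.531999588012695) [ 0.46950023 -0.22182893  0.06165429]
red 97 ((467.1723937988281, -280.0758056640625), 13.06197738647461) [ 0.46651343 -0.27833992  0.0616888 ]
green 169 ((486.087646484375, -289.05047607421875), 66.10162353515625) [ 0.47285853 -0.32950232  0.05780179]
handle 98 ((429.7514953613281, 191.22665405273438), (109.41740417480469, 23.982521057128906), 85.54512786865234) 0.08830428804119106
blue beads 234 [0.58142856 0.00422953 0.01380651] [0.6152067  0.10701556 0.0358172 ]
mat 2288 ((421.1881408691406, 164.91748046875), (233.6112518310547, 119.02847290039062), 87.42282104492188)
scene
tray rim 409 ((639.481201171875, 106.57723999023438), (241.9126739501953, 135.85809326171875), 8
[... 196 characters left out ...]
657714844, 192.11936950683594), 85.54341888427734)
blue 44 ((475.12225341796875, -223.55996704101562), 13.55107593536377) [ 0.47686279 -0.22240543  0.05992289]
red 13 ((461.1470642089844, -281.19671630859375), 11.126556396484375) [ 0.4611446  -0.27970266  0.05887935]
green 30 ((466.8978271484375, -340.5240783691406), 14.162102699279785) [ 0.46514415 -0.33959652  0.06014159]
handle 230 ((434.9897766113281, 190.45816040039062), (103.51761627197266, 28.779687881469727), 85.30317687988281) 0.0851384994356344
blue beads 121 [0.58878016 0.00611981 0.0138134 ] [0.61970086 0.10508833 0.03030161]
mat 7 ((414.7723693847656, 213.2364044189453), (97.81867218017578, 57.49633026123047), 69.09024047851562)
```

View pics/crop1.png

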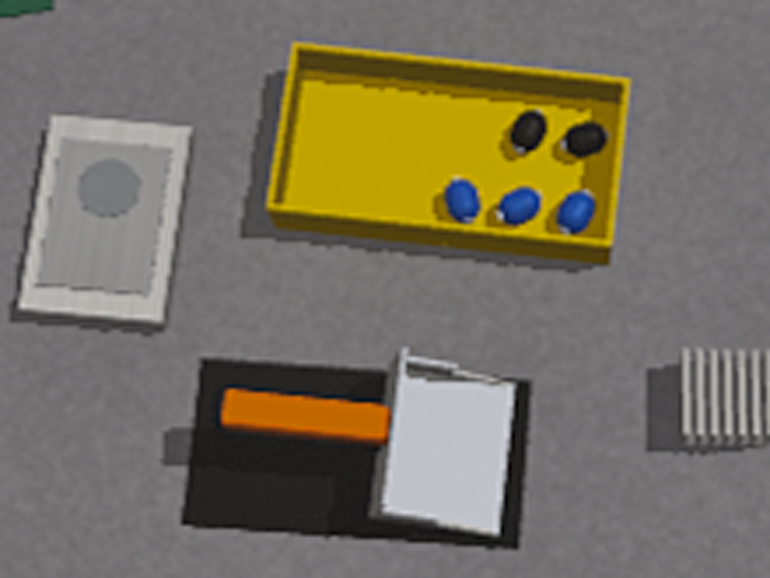

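The crop confirms the aluminium scoop on the mat, mouth to the right (-y), with three blue beads and two black ones in the tray's right part. All measured sizes fit what is given. Now I check that the planned poses are reachable.

```bash
cat >> h.py <<'E'
from scipy.spatial.transform import Rotation as Ro
TR=np.array([.6378,.1065,0]);TY=np.deg2rad(-5)      # tray
MAT=np.array([.4212,.1649,0])
PAN=np.array([.6132,-.2872,.064])
KEY=dict(blue=[.471,-.222],green=[.4655,-.338])
GRIP=np.array([-.115,0,.075]); PSI=np.deg2rad(-94.5)
def scoop(lip,psi,th,s=1,grip=GRIP):
    "TCP pose that puts the held scoop's lip at lip, heading psi, mouth pitched up th degrees"
    R=(Ro.from_euler('z',psi)*Ro.from_euler('y',-np.deg2rad(th))).as_matrix()
    return np.array(lip)+R@(grip+[0,0,.006]), R@np.diag([s,-s,-1.])
def tray(x,y,z): return TR+Ro.from_euler('z',TY).as_matrix()@np.array([x,y,z])
TP=TY-np.pi/2
def st():
    s=sense();print("t%.2f"%s["time_s"],np.round(s["position"],4),"F",np.round(s["wrist_force"],1),"gap %.4f"%s["finger_gap"],flush=True)
E
python3 - <<'E'
from h import *
gl=np.r_[.431,.173,.078]; lip0=gl-Ro.from_euler('z',PSI).as_matrix()@GRIP; print("lip0",lip0)
for s in(1,-1):
    print(s)
    C=dict(grasp=scoop(lip0,PSI,0,s),up=scoop(lip0+[0,0,.12],PSI,0,s),ins=scoop(tray(0,.017,.13),TP,0,s),ins2=scoop(tray(0,.017,.004),TP,0,s),end=scoop(tray(0,-.1165,.004),TP,0,s),tilt=scoop(tray(0,-.116,.045),TP,26,s),
     tiltup=scoop(tray(0,-.116,.17),TP,24,s))
    for dp in(0,20,-20,45,-45,90):
      for th,z in((20,.17),(-10,.1),(-30,.085),(-50,.08)):
        ps=TP+np.deg2rad(dp); C[f"pan{dp}_{th}"]=scoop(PAN*[1,1,0]-.025*np.r_[np.cos(ps),np.sin(ps),0]+[0,0,z],ps,th,s)
    for k,(p,R) in C.items():
        q=inverse_kinematics(p,R);print(k,None if q is None else np.round(q,2))
for k in KEY: print(k,inverse_kinematics(np.r_[KEY[k],.083],np.diag([1.,-1,-1])),inverse_kinematics(np.r_[KEY[k],.083],np.array([[0,1.,0],[1,0,0],[0,0,-1]])))
E
```

```text
lip0 [0.4219772  0.05835451 0.003     ]
1
grasp [-0.27  0.39 -0.24  2.17  0.16  0.6   2.44]
up [-0.35  0.19 -0.13  2.07  0.03  0.88  2.56]
ins [-0.25  0.55 -0.24  1.53  0.14  1.09  2.53]
ins2 [-0.22  0.68 -0.29  1.62  0.24  0.88  2.45]
end [ 0.5   0.96 -1.19  1.71  0.96  1.18  2.09]
tilt [-0.33  0.73 -0.15  1.63  0.55  1.11  2.27]
tiltup [-0.31  0.58 -0.16  1.56  0.46  1.27  2.4 ]
pan0_20 [ 0.72  0.78 -1.18  1.66  1.02  1.47  2.38]
pan0_-10 [-0.42  0.74  1.11  1.69 -0.84  1.3  -2.31]
pan0_-30 [-0.11  0.74  0.91  1.59 -0.96  1.55 -2.19]
pan0_-50 [ 0.29  0.77  0.53  1.45 -0.97  1.72 -2.2 ]
pan20_20 [-0.81  0.55  1.12  1.95 -0.26  0.78 -2.5 ]
pan20_-10 [-0.44  0.7   1.11  1.75 -0.76  1.3  -1.96]
pan20_-30 [-0.18  0.86  1.11  1.55 -0.93  1.75 -1.81]
pan20_-50 [ 0.18  0.89  0.72  1.32 -0.89  1.97 -1.93]
pan-20_20 [-0.05  0.6   0.1   1.48  0.28  1.22  2.63]
pan-20_-10 [ 0.95  0.84 -1.18  1.54  0.66  1.19  2.42]
pan-20_-30 [-0.01  0.64  0.72  1.63 -0.96  1.31 -2.54]
pan-20_-50 [ 0.54  0.64  0.14  1.6  -0.96  1.35 -2.47]
pan45_20 [-0.82  0.34  1.15  2.15 -0.21  0.57 -2.02]
pan45_-10 [-0.42  
[... 1874 characters left out ...]
0.8   1.16 -0.04]
pan-45_-30 [ 0.09  0.55  0.52  1.69 -0.95  1.    0.2 ]
pan-45_-50 [ 0.81  0.54 -0.24  1.78 -1.02  0.88  0.44]
pan90_20 [ 0.92  0.2  -0.43  2.11 -0.12  0.53  2.09]
pan90_-10 [-0.21  0.54  0.88  1.8  -0.35  1.15  2.28]
pan90_-30 [-0.04  0.7   0.65  1.49 -0.16  1.54  2.11]
pan90_-50 [ 0.01  0.94  0.64  1.17 -0.1   1.95  2.13]
blue [-0.22532908  0.56027066  0.77367347  2.08456611 -0.5930832   0.72666523
 -0.63819757] [-0.3477879   0.64815101  0.96904218  2.09005513 -0.76103427  0.80611284
  1.09486306]
green [-0.18615585  0.81474303  1.10602527  1.96659174 -0.90837076  0.96988627
 -0.19007006] [ 0.03189093  0.61716797  0.71881207  1.95625829 -0.57201307  0.7809981
  1.08051692]
```

```bash
cat >> h.py <<'E'
RK=np.array([[0,1.,0],[1,0,0],[0,0,-1]])
def press(k):
    x=np.r_[KEY[k],0]
    movep(x+[0,0,.115],RK); move_l(x+[0,0,.09],feed=.15)
    hit=move_l(x+[0,0,.0765],feed=.03,until_force=14);sleep(.15);print(k,hit);st()
    move_l(x+[0,0,.13],feed=.2)
E
python3 - <<'E'
from h import *
command_gripper(0.0); st()
x=np.r_[KEY["blue"],.2]; movep(x,RK);st()
p,d=camera("wrist");cv2.imwrite("pics/w1.png",p[:,:,::-1])
press("blue")
command_gripper(.075)
gl=np.r_[.431,.173,.078]; lip0=gl-Ro.from_euler('z',PSI).as_matrix()@GRIP
movep(*scoop(lip0+[0,0,.1],PSI,0,-1));st()
p,d=camera("wrist");cv2.imwrite("pics/w2.png",p[:,:,::-1])
E
python3 -c "
import cv2;a=cv2.imread('pics/w1.png');b=cv2.imread('pics/w2.png')
cv2.imwrite('pics/w12.png',cv2.resize(cv2.hconcat([a,b]),(800,300)))"
```

```text
t0.87 [0.2269 0.6358 0.2564] F [ 0.4 -0.7 -0.4] gap 0.0001
t3.99 [ 0.4716 -0.2212  0.2   ] F [ 0.1  0.9 -0.6] gap 0.0003
blue True
t5.34 [ 0.4722 -0.2226  0.081 ] F [-1.9  0.7 11.1] gap 0.0006
t7.92 [0.4314 0.172  0.1841] F [ 0.3 -0.5 -0.7] gap 0.0750
```

View pics/w12.png

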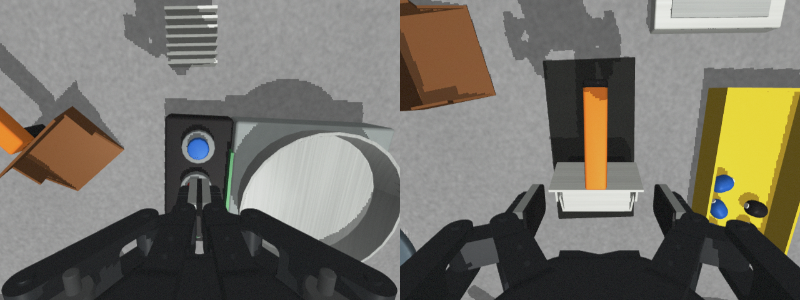

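Left: the blue key is at (198,148) and the fingertips are just below it. Right: the scoop handle is centred between the open fingers at (595,140). I check both by ray casting before going on, because the key force stopped the press at tip height 56 mm.

```bash
cat >> h.py <<'E'
def wcast(uv,z,p,R):
    c=camera_params("wrist");K=np.array(c["K"]);T=np.array(c["tool_from_camera"])
    r=R@T[:3,:3]@np.linalg.solve(K,np.r_[uv,1]);o=np.array(p)+R@T[:3,3]
    return o+r*(z-o[2])/r[2]
E
python3 - <<'E'
from h import *
s=sense()
def cen(m):
    n,l,stt,c=cv2.connectedComponentsWithStats(m.astype(np.uint8));i=1+stt[1:,4].argmax();return c[i],stt[i]
p=cv2.imread("pics/w1.png")[:,:,::-1].copy();c,stt=cen(masks(p)["blue"]);print(c,stt,wcast(c,.058,[.4716,-.2212,.2],RK))
p=cv2.imread("pics/w2.png")[:,:,::-1].copy();m=masks(p)["orange"];m[:,:200]=0
c,stt=cen(m);print(c,stt)
P,R=s["position"],np.array(s["tcp_rot"])
n,l,_,_=cv2.connectedComponentsWithStats(m.astype(np.uint8));
r=cv2.minAreaRect(np.argwhere(l==l[int(c[1]),int(c[0])])[:,::-1].astype(np.float32));b=cv2.boxPoints(r);print(b)
q=np.array([wcast(x,.089,P,R) for x in b]);print(np.round(q,4))
E
```

```text
[316.69150052 237.38195173] [300 220  35  36 953] [ 0.47058475 -0.22013688  0.058     ]
[311.66526904 195.03424179] [ 293  140   39  163 1431]
[[-1.4665146e-14  0.0000000e+00]
 [ 6.3900000e+02  0.0000000e+00]
 [ 6.3900000e+02  4.7900000e+02]
 [ 0.0000000e+00  4.7900000e+02]]
[[ 0.274   0.3311  0.089 ]
 [ 0.6152  0.3028  0.089 ]
 [ 0.6744 -0.0376  0.089 ]
 [ 0.1602  0.0055  0.089 ]]
```

Run:
```python
from h import *
s=sense();P,R=s["position"],np.array(s["tcp_rot"])
p=cv2.imread("pics/w2.png")[:,:,::-1].copy();h=cv2.cvtColor(p,cv2.COLOR_RGB2HSV);m=((h[...,0]<18)&(h[...,1]>150)&(h[...,2]>150)).astype(np.uint8);m[:,:200]=0
n,l,stt,c=cv2.connectedComponentsWithStats(m);i=1+stt[1:,4].argmax()
b=cv2.boxPoints(cv2.minAreaRect(np.argwhere(l==i)[:,::-1].astype(np.float32)));print(b.round(1))
print(np.round([wcast(x,.089,P,R) for x in b],4))
command_gripper(0); KEY["blue"]=[.4708,-.2207]
x=np.r_[KEY["blue"],0]
movep(x+[0,0,.1],RK)
for f in(4,8,14): print(move_l(x+[0,0,.0745],feed=.02,until_force=f));sleep(.06);st()
move_l(x+[0,0,.13],feed=.2);st()
```

```text
[[292.8 140.1]
 [330.6 139.3]
 [334.  301.9]
 [296.2 302.7]]
[[0.4228 0.2466 0.089 ]
 [0.4452 0.2452 0.089 ]
 [0.4398 0.1394 0.089 ]
 [0.4141 0.141  0.089 ]]
True
t11.12 [ 0.4708 -0.2207  0.0818] F [ 0.4 -0.2  4.3] gap 0.0001
True
t11.40 [ 0.4708 -0.2207  0.081 ] F [-1.2  0.9  8. ] gap -0.0003
True
t11.67 [ 0.4708 -0.2208  0.081 ] F [-1.3  2.7 10.2] gap 0.0000
t12.07 [ 0.4708 -0.2204  0.1301] F [ 1.3  0.8 -0.2] gap -0.0001
```

Run:
```python
from h import *
command_gripper(.07)
gl=np.r_[.429,.172,.078]; lip0=gl-Ro.from_euler('z',PSI).as_matrix()@GRIP
movep(*scoop(lip0+[0,0,.06],PSI,0,-1))
p,R=scoop(lip0,PSI,0,-1)
print(move_l(p,feed=.12,until_force=15));st()
command_gripper(0,100);st()
s=sense(); np.savez("grasp.npz",p=s["position"],R=s["tcp_rot"])
move_l(np.array(s["position"])+[0,0,.11],feed=.2)
movep(*scoop(tray(0,.017,.10),TP,0,-1));st()
for n in("top","scene"):
    p,d=camera(n);cv2.imwrite(f"pics/{n}2.png",p[:,:,::-1]);np.save(f"{n}2.npy",d)
W=cloud("top",np.load("top2.npy"));p=cv2.imread("pics/top2.png")[:,:,::-1].copy();m=masks(p)
z=W[...,2]
ok=(W[...,0]>.5)&(W[...,0]<.75)&(z>.08)&(W[...,1]<.26)
q=W[ok&m["grey"]];T=Ro.from_euler('z',TP).as_matrix();q=(q-TR)@T   # scoop-heading frame
print(len(q),np.percentile(q,[1,5,50,95,99],axis=0).round(4)); print("lip tip x y", q[q[:,2]<.115].max(0),q[q[:,2]<.115].min(0))
a=cv2.imread("pics/top2.png")[100:300,180:400];b=cv2.imread("pics/scene2.png")[200:350,270:450]
cv2.imwrite("pics/c2.png",cv2.hconcat([cv2.resize(a,(400,360)),cv2.resize(b,(400,360))]))
```

```text
False
t14.85 [0.4296 0.1714 0.0843] F [-0.   0.2  0.2] gap 0.0700
t15.34 [0.4291 0.1723 0.0846] F [-1.8 -0.4  7.1] gap 0.0226
t16.96 [0.6482 0.2371 0.1799] F [-0.4 -0.8 -2.2] gap 0.0224
2977 [[-0.1189 -0.0818  0.0802]
 [-0.0958 -0.0561  0.0807]
 [-0.0318  0.0224  0.1041]
 [ 0.8032  0.1455  0.1747]
 [ 0.8226  0.1723  0.4826]]
lip tip x y [0.83068421 0.18123175 0.11499628] [-0.09433365 -0.08559141  0.08000719]
```

View pics/c2.png

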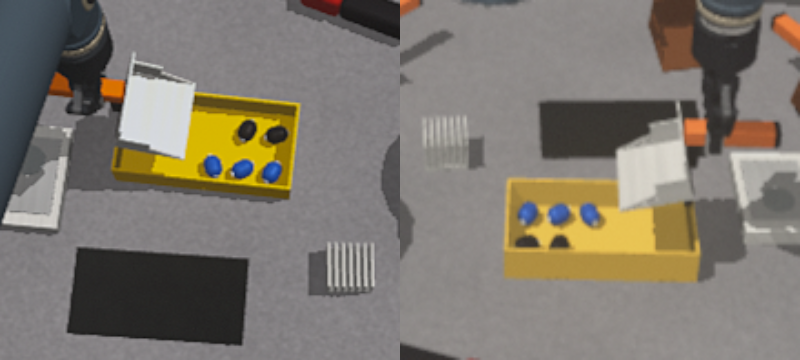

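Left: the scoop hangs over the tray's free end (lip at about 188,120), beads ahead of it. Right: the same from the scene camera, held level. I quantify the lip's position and yaw.

Run:
```python
from h import *
T=Ro.from_euler('z',TP).as_matrix()
for n in("top","scene"):
    W=cloud(n,np.load(n+"2.npy"));p=cv2.imread(f"pics/{n}2.png")[:,:,::-1].copy();g=masks(p)["grey"]
    q=(W-TR)@T; ok=g&(abs(q[...,0]+.03)<.12)&(abs(q[...,1])<.075)&(q[...,2]>.09)&(q[...,2]<.16)
    a=q[ok];print(n,len(a))
    front=[]
    for lo in np.arange(-.05,.05,.01):
        s=a[(a[:,1]>=lo)&(a[:,1]<lo+.01)]
        if len(s)>5: i=s[:,0].argsort()[-3:];front.append([lo+.005,*s[i].mean(0)[[0,2]]])
    front=np.array(front);print(front.round(4)); 
    f=a[(a[:,0]>front[:,1].mean()-.03)];print("lat range",np.percentile(f[:,1],[0,2,98,100]).round(4),"yaw deg",np.degrees(np.polyfit(front[:,0],front[:,1],1)[0]))
    fl=a[(abs(a[:,1])<.04)&(a[:,0]>front[:,1].mean()-.06)];print("floor slope",np.degrees(np.arctan(np.polyfit(fl[:,0],fl[:,2],1)[0])))
    # side edge lines (lateral vs forward)
    for sg in(1,-1):
        E=[]
        for lo in np.arange(-.08,-.025,.008):
            s=a[(a[:,0]>=lo)&(a[:,0]<lo+.008)&(a[:,2]<.135)]
            if len(s)>5:E.append([lo,(sg*s[:,1]).max()*sg])
        E=np.array(E)
        print("side",sg,E.round(3).tolist())
```

```text
top 1547
[[-0.045  -0.0199  0.1009]
 [-0.035  -0.0201  0.099 ]
 [-0.025  -0.0202  0.1015]
 [-0.015  -0.0194  0.0991]
 [-0.005  -0.0197  0.1016]
 [ 0.005  -0.0195  0.1007]
 [ 0.015  -0.0194  0.1014]
 [ 0.025  -0.0184  0.1005]
 [ 0.035  -0.0187  0.1012]
 [ 0.045  -0.0177  0.1004]]
lat range [-0.0575 -0.0549  0.0511  0.0528] yaw deg 1.3558226028868636
floor slope -14.15354217063756
side 1 [[-0.08, 0.053], [-0.072, 0.052], [-0.064, 0.052], [-0.056, 0.052], [-0.048, 0.051], [-0.04, 0.052], [-0.032, 0.053]]
side -1 [[-0.08, -0.041], [-0.072, -0.042], [-0.064, -0.055], [-0.056, -0.056], [-0.048, -0.058], [-0.04, -0.056], [-0.032, -0.056]]
scene 927
[[-0.045  -0.0219  0.0991]
 [-0.035  -0.0241  0.1002]
 [-0.025  -0.0217  0.1018]
 [-0.015  -0.0206  0.0991]
 [-0.005  -0.0211  0.0986]
 [ 0.005  -0.0221  0.1017]
 [ 0.015  -0.0227  0.0994]
 [ 0.025  -0.0223  0.1005]
 [ 0.035  -0.0207  0.1023]
 [ 0.045  -0.0225  0.0981]]
lat range [-0.0574 -0.053   0.0529  0.0556] yaw deg 0.3096879603600663
floor slope -14.082733792874063
side 1 [[-0.08, 0.055], [-0.072, 0.055], [-0.064, 0.057], [-0.056, 0.054], [-0.048, 0.053], [-0.04, 0.056], [-0.032, 0.053]]
side -1 [[-0.08, -0.055], [-0.072, -0.056], [-0.064, -0.057], [-0.056, -0.057], [-0.048, -0.054], [-0.04, -0.055], [-0.032, -0.057]]
```

```bash
cat >> h.py <<'E'
GR=np.array([-.112,0,.075]);TPC=TP+np.deg2rad(.6)
def sc(lip,th,psi=TPC): return scoop(lip,psi,th,-1,GR)
E
python3 - <<'E'
from h import *
X=.0013
move_l(*sc(tray(X,.018,.012),0),feed=.15);st()
h=move_l(sc(tray(X,.018,.0015),0)[0],feed=.03,until_force=6);st()
z=sense()["position"][2]-sc(tray(X,0,0),0)[0][2];print(h,"sole z",z)
h=move_l(sc(tray(X,-.085,z),0)[0],feed=.07,until_force=12);st()
print(h)
h=h or move_l(sc(tray(X,-.122,z),0)[0],feed=.04,until_force=10);st()
s=sense();print(h,"lip y",((np.array(s["position"])-sc(tray(X,0,0),0)[0])@Ro.from_euler('z',TY).as_matrix()))
p,d=camera("top");cv2.imwrite("pics/top3.png",p[:,:,::-1]);q,d=camera("scene")
cv2.imwrite("pics/c3.png",cv2.hconcat([cv2.resize(p[130:230,220:370],(400,300)),cv2.resize(q[240:340,290:440],(400,300))])[:,:,::-1])
E
```

```text
t17.79 [0.65  0.236 0.094] F [-0.2 -0.7 -2.2] gap 0.0223
t18.13 [0.6502 0.2363 0.0858] F [-0.2 -0.3  4.4] gap 0.0226
True sole z 0.004788693216796008
t19.76 [0.6403 0.1334 0.0858] F [-0.2  3.2  4.8] gap 0.0226
False
t20.83 [0.6376 0.1003 0.0859] F [1.2 9.3 5.9] gap 0.0225
False lip y [ 0.00024209 -0.11815673  0.00491294]
```

View pics/c3.png

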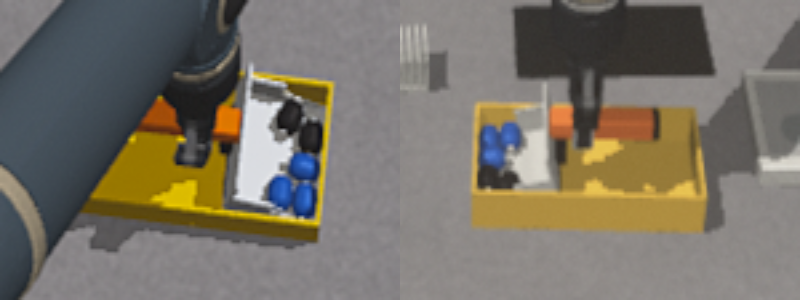

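All five beads lie in the scoop's mouth against the end wall (crop around (295,155) left, (500,155) right). Tilt back along the wall and lift.

Run:
```python
from h import *
X=.0007
for th in(6,12,18,24,28):
    move_l(*sc(tray(X,-.117,.0055+.090*np.sin(np.deg2rad(th))),th),feed=.06)
st(); sleep(.3)
move_l(*sc(tray(X,-.112,.09),28),feed=.08)
st()
p,d=camera("top");q,d=camera("scene")
cv2.imwrite("pics/c4.png",cv2.hconcat([cv2.resize(p[130:230,220:370],(400,300)),cv2.resize(q[220:320,290:440],(400,300))])[:,:,::-1])
```

```text
t22.35 [0.6389 0.1267 0.0661] F [1.7 3.1 4.5] gap 0.0223
t23.33 [0.6389 0.1316 0.1087] F [-0.5  0.7 -4.4] gap 0.0225
```

View pics/c4.png

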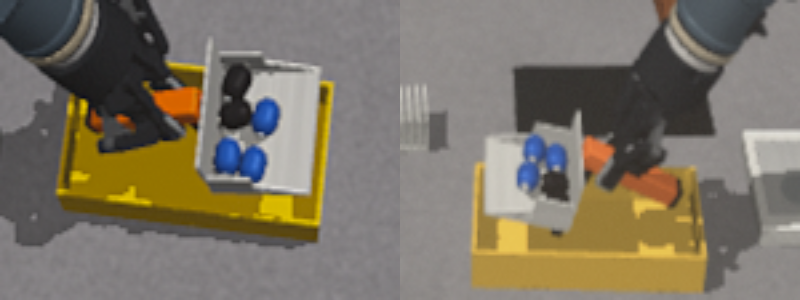

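All five beads are at the back of the bowl. Carry and pour.

Run:
```python
from h import *
move_l(*sc(tray(0,-.11,.19),26),feed=.2)
f=np.r_[np.cos(TPC),np.sin(TPC),0]
L=lambda z,b=.025:PAN*[1,1,0]-b*f+[0,0,z]
try: move_l(*sc(L(.19),24),feed=.22)
except Unreachable as e: print(e); movep(*sc(L(.19),24))
st()
for th,z in((0,.14),(-10,.104),(-16,.096),(-22,.09),(-30,.085),(-40,.085),(-50,.085)):
    move_l(*sc(L(z),th),feed=.1 if th>-11 else .06)
sleep(.3);st()
p,d=camera("top");q,d=camera("scene")
cv2.imwrite("pics/c5.png",cv2.hconcat([cv2.resize(p[120:270,390:530],(390,390)),cv2.resize(q[220:340,160:280],(390,390))])[:,:,::-1])
```

```text
t25.44 [ 0.626  -0.1256  0.2179] F [-0.9 -0.8 -4.1] gap 0.0221
t28.93 [ 0.6162 -0.2515  0.2234] F [-0.3 -0.5 -3.2] gap 0.0226
```

View pics/c5.png

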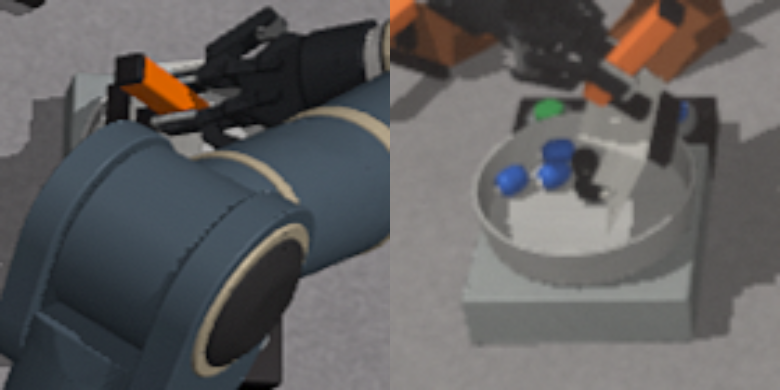

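Three blue beads and the black ones are in the pan in front of the lip (right crop 500–600,150–195). Raise the scoop slightly at the same pitch so anything leaning on it settles, then look again.

Run:
```python
from h import *
f=np.r_[np.cos(TPC),np.sin(TPC),0]
L=lambda z,b=.025:PAN*[1,1,0]-b*f+[0,0,z]
move_l(*sc(L(.115),-52),feed=.08);sleep(.2);st()
move_l(*sc(L(.17),-45),feed=.15);st()
q,d=camera("scene")
cv2.imwrite("pics/c6.png",cv2.resize(q[180:330,150:300],(600,600))[:,:,::-1])
```

```text
t29.76 [ 0.6155 -0.2568  0.2527] F [ 0.1  0.4 -2.8] gap 0.0224
t30.28 [ 0.6165 -0.2402  0.3061] F [-0.4  0.5 -3.4] gap 0.0228
```

View pics/c6.png

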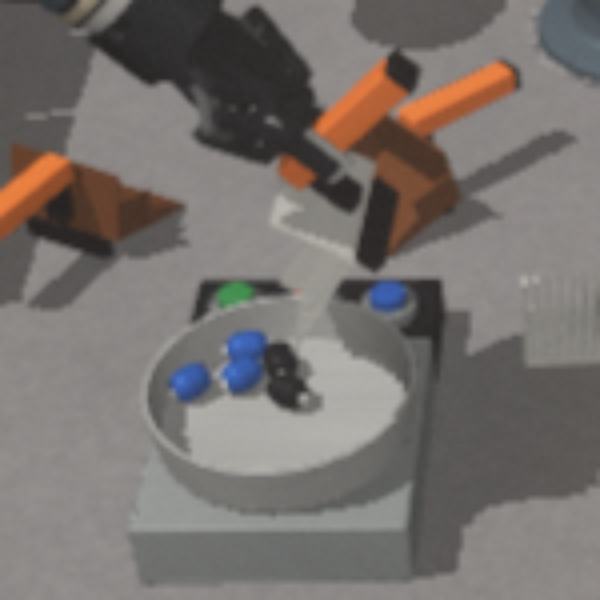

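All five beads (three blue, two black) lie in the pan and the scoop is empty. Return the scoop to its recorded pose, then press green.

Run:
```python
from h import *
f=np.r_[np.cos(TPC),np.sin(TPC),0]
move_l(*sc(PAN*[1,1,0]-.03*f+[0,0,.18],0),feed=.2)
g=np.load("grasp.npz");p,R=g["p"],g["R"]
movep(p+[0,0,.13],R);st()
move_l(p+[0,0,.012],R,feed=.2)
print(move_l(p-[0,0,.002],feed=.03,until_force=5));st()
command_gripper(.07);sleep(.2)
move_l(p+[0,0,.1],feed=.2);st()
command_gripper(0)
x=np.r_[KEY["green"],.2]; movep(x,RK)
q,d=camera("wrist");m=masks(q)["green"].astype(np.uint8);n,l,s4,c=cv2.connectedComponentsWithStats(m);i=1+s4[1:,4].argmax()
s=sense();w=wcast(c[i],.058,s["position"],np.array(s["tcp_rot"]));print(s4[i],w)
if np.hypot(*(w[:2]-KEY["green"]))<.008:
    KEY["green"]=list((w[:2]+KEY["green"])/2); press("green")
st()
sleep(.2)
a,_=camera("top");b,_=camera("scene")
cv2.imwrite("pics/c7.png",cv2.hconcat([cv2.resize(a[130:310,210:400],(400,380)),cv2.resize(b[180:330,170:420],(400,380))])[:,:,::-1])
```

```text
t32.67 [0.4304 0.1712 0.2152] F [ 0.4  0.5 -2.5] gap 0.0225
True
t33.86 [0.4294 0.1729 0.0842] F [0.7 0.  4.9] gap 0.0225
t35.23 [0.4283 0.1724 0.184 ] F [ 0.3 -0.8 -0.9] gap 0.0699
[300 221  35  35 950] [ 0.4652637  -0.33598599  0.058     ]
green True
t39.11 [ 0.4662 -0.3379  0.0811] F [-0.6  1.9  8.6] gap 0.0001
t39.51 [ 0.4656 -0.337   0.1304] F [ 0.   0.5 -0. ] gap -0.0002
```

View pics/c7.png

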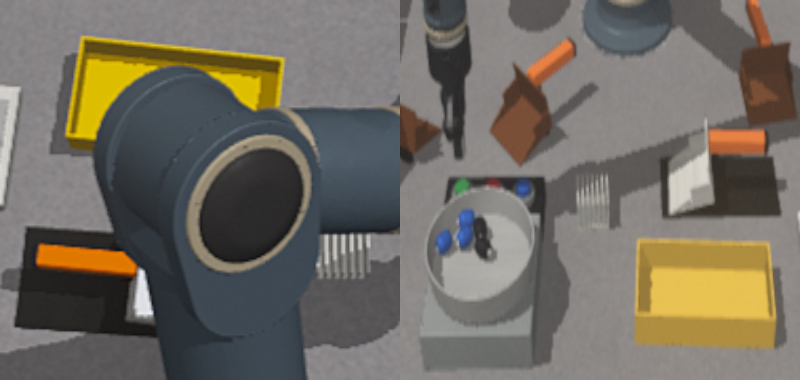

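The scoop stands on its mat at (710,175), all five beads lie in the pan at (465,235), and the tray is empty. The green key bottomed out like the blue one (TCP height 81 mm). Hand in.

```bash
python3 -c "
from h import *
print(finish_job());st()"
```

```text
the job is handed in; nothing more can be done
None
the job is handed in; nothing more can be done
```

The job is handed in at about 40 s of the 67 s: blue key pressed with the pan empty, all five beads scooped into the pan, scoop back upright on its mat and green key pressed; the hand-in returned no verdict.

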